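Make up the sample kit and the stirring kit from the stock

ROBOT

A 6-joint arm with a two-finger parallel gripper is mounted at the origin on a cart in front of the work surface, level with it; the furniture and walls round the work are solid. World frame = base frame: x ahead of the robot, y to its left, z up, the work surface at z = 0. Lengths are in m, angles in rad, forces in N, time in s.
With the tool pointing down it reaches from about 0.35 to 0.975 m from the base axis. Payload 4.9 kg.
Tool frame: the origin (TCP) lies on the front face of the gripper's body, between the roots of the fingers; the fingertips stand 73 mm ahead of it and the grasp point (between the pads) lies 54 mm ahead of it; z points along the fingers, y is the line along which they close (so a half turn about z gives the same grasp; the last joint's range is limited). The gripper opens to 85 mm and grips with 20 to 120 N. Pads are 22 mm wide; open, the fingers measure 114 mm over their backs; the gripper's body (76 mm by 85 mm) begins 54 mm behind the grasp point. The pads swing forward as they close: fully open they stand 13 mm farther back than shut.
Start: joints at [1.042, 0.053, 1.613, -0, 1.476, -0.119], TCP at [0.249, 0.573, 0.304] pointing down, gripper open.
Joint ranges: [-3.01, 3.01], [-1.01, 2.22], [0.06, 2.58], [-1.02, 4.17], [0.09, 2.62], [-3.14, 3.14]. Speed limits (rad/s): [2.57, 2.57, 3.14, 3.14, 3.14, 3.14].

INTERFACE

Orientations are given as a rotation vector (axis times angle).
In Python, from station import status, imaging, order gives the robot as it stands.
- The arm moves only by the tool arm_command, never from a script. Its argument "increments" is a list of rows, each an object with "slide": the shift along the tool's x, y, z in m, a list of three; "spin": the turn about the tool's z in degrees; "gripper": the opening, from -1 (shut) to 1 (fully open). In form: [{"slide": [x, y, z], "spin": spin, "gripper": gripper}, ...]. A call has 1 to 8 rows; each row is the pose to reach, as a shift and turn from the pose commanded when the call began, along the tool's axes at that moment; what a row does not reach only later rows make up. A row lasts 1/12 s, in which the tool goes at most 41.7 mm and 7.16 degrees, less where a joint would pass 70% of its speed; a pose out of reach is approached as far as the arm can. A call with a gripper value outside its range is refused whole. The fingers move at their own pace and stop on an object; "newtons" is the grip in N (left out, the last holds). Time passes only in rows, so rows that repeat a pose let the fingers close. It gives the time, the measured TCP pose, the force, the opening and the grip force at its end, in the units of the state.
- status.get_obs(): the state, without advancing time (a new reading comes with each control period).
- imaging.get_image(name): name is "scene" or "side" or "wrist"; returns a dict with "frame" (400x640x3 uint8, red, green, blue), "vfov" (degrees; the focal length in pixels is half the picture's height over the tangent of half this angle, whatever the lens; pixels are square), "cx", "cy" (the principal point, pixels), "view" (4x4, takes a point from world to camera coordinates); the wrist camera has in their place "mount" (4x4, takes a point from camera to tool coordinates, whose origin is the TCP and whose axes are the flange's). Camera axes: x right, y up, looking along -z (the intrinsics and any distortion apply to the point x, -y, -z); pixel columns grow to the right and rows downward; lengths in m; the calibration is good to about 2 mm. A picture is of the moment at which its call begins: read the wrist's pose just before it. There is no depth.
- order.finish_job(): hands the job in; it is judged then, once.
The state is a dict: "t": time; "q": joint angles; "dq": joint speeds; "effort": joint torques, N m; "tool_pos": TCP position; "tool_rot": TCP orientation; "contact_force": force on the tool from outside, world axes, zero at the start; "wrist_torque": the same for the moment, N m; "opening": finger opening in m; "grip_force": force on a finger pad.
Only numpy, scipy, OpenCV 4.12 (cv2) and the standard library are available. Lean on these libraries where they do the work, as an engineer would, in place of code of your own. Each camera call takes 0.05 s, during which the arm holds its last target. There are 200 camera calls.

TASK

Make up two kits from the things on the bench. The blue tray gets the pink vial and the small orange-brown stopper; the yellow tray gets the green box in its large pocket and the larger dark red stopper and the white crucible in its two small pockets. One thing to a pocket, each set down upright or flat as it stands now, inside the pocket on its floor (either of the small pockets will do), and leave the tape roll where it is.

Things in the scene. Friction and masses are not known exactly. Their poses are not given: they have to be found in the camera images.
- blue_tray: Blue plastic kit tray, fixed to the bench, 98 (x) x 132 (y) x 12 mm high, with two equal pockets in a row along its y axis. Pocket centres at y = +32 and y = -32 mm (x = 0); each pocket is 90 mm in x and 60 mm in y inside, its floor 4 mm above the origin, walls 4 mm thick rising 8 mm above the floor. Origin: centre of the underside; z up. Its long axis y lies roughly across the robot's view.
- yellow_tray: Yellow plastic kit tray, fixed to the bench, 98 (x) x 232 (y) x 12 mm high, with three pockets in a row along its y axis: one large, 90 mm in x and 96 mm in y, centre at y = +64 mm; two small, 90 mm in x and 60 mm in y, centres at y = -18 and y = -82 mm (all at x = 0). Floor 4 mm above the origin, walls 4 mm thick rising 8 mm above the floor. Origin: centre of the underside; z up.
- pink_vial: Small clear screw vial with pink contents and a white cap, standing upright; 25 mm diameter, 59 mm high, the solid part to grip reaches 52 mm. Origin: centre of the underside; z up.
- orange_stopper: The smaller rubber stopper, orange-brown, standing on its wider end; 25 mm diameter at the foot, slightly tapered to the top, 26 mm high. Origin: centre of the underside; z up.
- red_stopper: The larger rubber stopper, dark red, standing on its wider end; 32 mm diameter at the foot, slightly tapered to the top, 28 mm high. Origin: centre of the underside; z up.
- crucible: White porcelain crucible, an open cup standing upright; 42 mm diameter at the rim, about 28 mm at the foot, 34 mm high. Grip it across the outside. Origin: centre of the underside; z up.
- green_box: Closed green box lying flat, 50 mm (its x) x 70 mm (its y) x 24 mm high; the lid is fixed. Grip it across its 50 mm. Origin: centre of the underside; z up.
- tape_roll: Roll of beige masking tape lying flat, 64 mm diameter, 19 mm high. Not part of either kit: it stays where it is. Origin: centre of the underside.

How it is judged:
By the outcome, as a careful person would: the job done as asked, in the order asked, and still so for the second after the job is handed in, with the robot touching nothing.
It also fails if it takes over 115 s, if anything falls off the work surface, if the arm or the gripper's body presses on something with over 40 N, if the wrist force passes 120 N, or if a joint passes its speed limit or range.

## Working session

There is one attempt and no reset: what is moved stays moved. The work goes in short steps, Python scripts to look and compute and a tool call to move; the robot and the scene stay as the last step left them, time stands still between calls to the robot, and variables do not carry over. Pictures are saved under pics/ and viewed, at most 17 in all, crops included, and the job is handed in when it is done.

Besides the shell and the picture viewer there is one more tool, called as a command line: name --argument value ..., lists and objects as JSON in quotes. arm_command: Moves the arm, as the interface text tells. Its arguments: {"type":"object","properties":{"increments":{"type":"array","items":{"type":"object","properties":{"slide":{"type":"array","items":{"type":"number"}},"spin":{"type":"number"},"gripper":{"type":"number"}}}},"newtons":{"type":"number"}},"required":["increments"]}

```bash
ls; mkdir -p pics
python3 - <<'E'
from station import status, imaging, order
import cv2,numpy as np
print(status.get_obs())
for n in ["scene","side","wrist"]:
    d=imaging.get_image(n); cv2.imwrite(f"pics/{n}0.png",d["frame"][:,:,::-1])
    print(n,{k:v for k,v in d.items() if k!="frame"})
E
```

```text
pics
{'t': 0.0, 'q': array([ 1.04200503e+00,  5.33559110e-02,  1.61427869e+00, -2.68360508e-06,
        1.47598884e+00, -1.18997159e-01]), 'dq': array([-6.40057386e-04, -1.56070210e-04,  1.26311514e-03, -6.62841484e-04,
       -6.70887694e-04, -1.72508441e-05]), 'effort': array([ 4.83161548e-04, -3.93696105e+01, -3.70167732e+01, -9.64650849e-05,
        7.44146149e-03,  9.93608865e-06]), 'tool_pos': array([0.24877404, 0.57284633, 0.3026726 ]), 'tool_rot': array([-6.39076811e-01, -3.07524494e+00,  3.02480271e-03]), 'contact_force': array([ 0.72371075,  0.28826911, -0.23768642]), 'wrist_torque': array([-0.01784089, -0.01850685,  0.02941562]), 'grip_force': 0.0, 'opening': 0.08514006090567383}
scene {'vfov': 48.00202816296226, 'cx': 314.60168447761436, 'cy': 206.11236953278626, 'view': array([[-0.68527273, -0.72823208, -0.00890665,  0.39572095],
       [ 0.35128522, -0.34122591,  0.8718736 , -0.20844768],
       [-0.6379655 ,  0.59434243,  0.48964997, -1.03725636],
       [ 0.        ,  0.        ,  0.        ,  1.        ]])}
side {'vfov': 55.34806131530932, 'cx': 321.36247351375954, 'cy': 202.1729195955245, 'view': array([[-0.9974712 , -0.06817626, -0.02008003,  0.51417189],
       [ 0.01656187, -0.49772377,  0.86717746, -0.0252565 ],
       [-0.06911522,  0.86465198,  0.49759425, -1.02645412],
       [ 0.        ,  0.        ,  0.        ,  1.        ]])}
wrist {'vfov': 69.27641584873729, 'cx': 320.53057367681225, 'cy': 198.22783382613318, 'mount': array([[ 1.22664449e-03,  9.61320896e-01,  2.75428086e-01,
         6.98714146e-02],
       [ 9.99999005e-01, -1.37095637e-03,  3.31432182e-04,
        -2.55877071e-04],
       [ 6.96212570e-04,  2.75427406e-01, -9.61321621e-01,
        -7.01112229e-02],
       [ 0.00000000e+00,  0.00000000e+00,  0.00000000e+00,
         1.00000000e+00]])}
```

View pics/scene0.png

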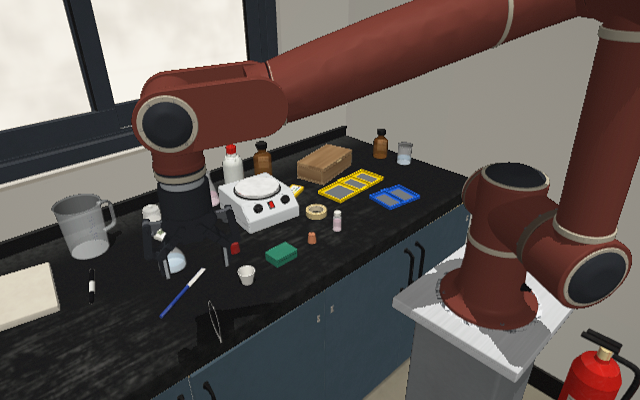

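View pics/side0.png

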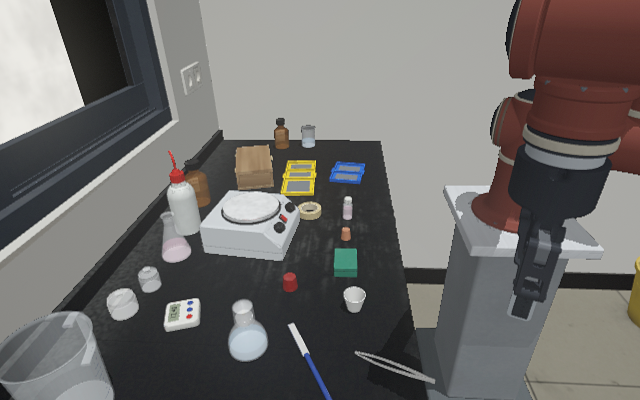

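View pics/wrist0.png

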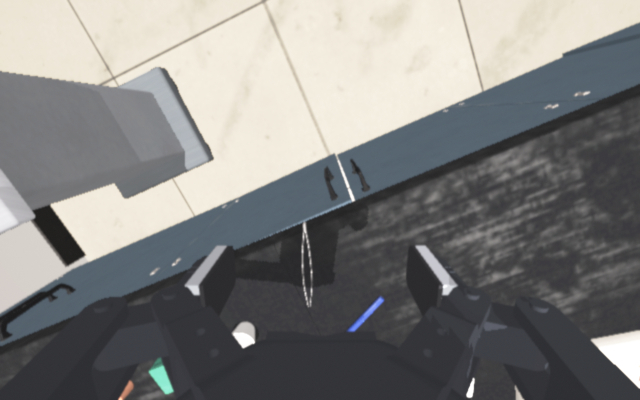

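Scene and side both show all items. In side: yellow tray (299,177), blue tray (348,172), vial (348,208), orange stopper (346,234), box (346,262), red stopper (290,282), crucible (354,300), tape (309,211), and the balance at (250,225) as an obstacle. The wrist picture shows mostly floor, the bench edge and a bit of the crucible and box.

```bash
cat > h.py <<'E'
import numpy as np,cv2
from scipy.spatial.transform import Rotation as R
from station import status,imaging
def cam(n):
    o=status.get_obs(); d=imaging.get_image(n)
    if n=="wrist":
        T=np.eye(4);T[:3,:3]=R.from_rotvec(o["tool_rot"]).as_matrix();T[:3,3]=o["tool_pos"]
        d["c2w"]=T@d["mount"]
    else: d["c2w"]=np.linalg.inv(d["view"])
    d["f"]=200/np.tan(np.radians(d["vfov"])/2)
    return d
def plane(d,uv,z):
    uv=np.atleast_2d(uv).astype(float)
    r=np.c_[(uv[:,0]-d["cx"])/d["f"],-(uv[:,1]-d["cy"])/d["f"],-np.ones(len(uv))]@d["c2w"][:3,:3].T
    c=d["c2w"][:3,3]; return c+r*((z-c[2])/r[:,2])[:,None]
RNG={"green":((70,90,40),(90,255,255)),"red":((173,120,50),(180,255,255)),"red2":((0,180,50),(4,255,200)),
"orange":((5,90,80),(13,255,255)),"yellow":((22,150,120),(32,255,255)),"blue":((105,150,120),(120,255,255)),
"pink":((140,15,120),(179,110,255)),"white":((0,0,170),(179,40,255))}
def mask(d,c,box=None):
    h=cv2.cvtColor(d["frame"],cv2.COLOR_RGB2HSV); m=cv2.inRange(h,*[np.array(v) for v in RNG[c]])
    if box: k=np.zeros_like(m);x0,y0,x1,y1=box;k[y0:y1,x0:x1]=1;m=m*k
    return m
def blobs(m,a=15):
    n,l,s,c=cv2.connectedComponentsWithStats(m); return [(s[i].tolist(),c[i].round(1).tolist()) for i in range(1,n) if s[i][4]>=a]
E
python3 - <<'E'
from h import *
Z={"green":.016,"red":.014,"orange":.013,"yellow":.011,"blue":.011,"pink":.025,"white":.02}
for n,bx in [("side",(260,130,390,320)),("scene",(180,150,440,300))]:
    d=cam(n)
    for c in Z:
        for s,p in blobs(mask(d,c,bx)): print(n,c,s,p,plane(d,p,Z[c]).round(3)[0,:2])
E
```

```text
side green [333, 248, 25, 29, 674] [345.0, 262.1] [0.446 0.254]
side orange [341, 227, 10, 14, 114] [345.5, 233.8] [0.447 0.141]
side yellow [281, 160, 36, 36, 646] [298.9, 177.2] [ 0.598 -0.171]
side blue [330, 161, 35, 23, 401] [346.9, 172.1] [ 0.447 -0.212]
side pink [343, 206, 9, 10, 64] [347.8, 210.0] [0.442 0.049]
side white [260, 130, 14, 9, 125] [266.4, 134.0] [ 0.775 -0.543]
side white [289, 130, 13, 9, 112] [294.8, 134.1] [ 0.659 -0.543]
side white [315, 130, 75, 58, 951] [361.3, 139.8] [ 0.395 -0.483]
side white [303, 138, 12, 9, 89] [308.2, 142.1] [ 0.596 -0.455]
side white [260, 192, 39, 61, 1371] [273.8, 221.9] [0.629 0.106]
side white [344, 197, 8, 14, 78] [347.6, 203.5] [0.443 0.006]
side white [305, 204, 12, 6, 30] [308.6, 206.0] [0.548 0.023]
side white [344, 214, 8, 5, 33] [347.4, 216.2] [0.443 0.072]
side white [260, 252, 23, 8, 132] [270.9, 255.7] [0.611 0.244]
side white [344, 287, 22, 16, 256] [353.7, 294.5] [0.428 0.357]
scene green [265, 241, 33, 27, 561] [280.8, 254.1] [0.441 0.248]
scene orange [308, 232, 8, 12, 91] [311.5, 237.6] [0.446 0.135]
scene yellow
[... 252 characters left out ...]
cene pink [210, 191, 10, 16, 101] [214.2, 198.0] [0.812 0.214]
scene pink [333, 218, 8, 14, 98] [336.5, 224.5] [0.433 0.051]
scene white [219, 154, 81, 70, 2336] [256.7, 191.8] [0.76  0.086]
scene white [398, 155, 12, 9, 83] [403.5, 159.2] [ 0.589 -0.468]
scene white [210, 191, 9, 15, 79] [213.7, 198.0] [0.821 0.21 ]
scene white [334, 210, 7, 7, 29] [336.9, 212.6] [ 0.485 -0.004]
scene white [333, 218, 8, 13, 68] [336.8, 224.1] [0.439 0.043]
scene white [180, 254, 5, 15, 52] [181.4, 261.2] [0.587 0.452]
scene white [238, 265, 17, 12, 147] [246.0, 270.8] [0.442 0.358]
scene white [188, 269, 17, 17, 74] [195.6, 276.8] [0.506 0.459]
scene white [425, 268, 12, 7, 37] [431.5, 271.1] [0.128 0.034]
```

arm_command --increments '[{"slide": [-0.027,-0.029,0],"spin": -3},{"slide": [-0.054,-0.058,0],"spin": -6},{"slide": [-0.081,-0.087,0],"spin": -9},{"slide": [-0.108,-0.116,0],"spin": -12},{"slide": [-0.135,-0.145,0],"spin": -15},{"slide": [-0.162,-0.174,0],"spin": -18},{"slide": [-0.189,-0.203,0],"spin": -21},{"slide": [-0.2,-0.217,0],"spin": -23.5}]'

```text
validation failed for argument at $.in...
```

Run:
```python
from h import *
d=cam("wrist");cv2.imwrite("pics/w1.png",d["frame"][:,:,::-1])
o=status.get_obs();print(o["t"],o["tool_pos"],R.from_rotvec(o["tool_rot"]).as_matrix().round(3),o["q"].round(2))
for c in RNG:
    for s,p in blobs(mask(d,c),40): print(c,s,p,plane(d,p,.014).round(3)[0,:2])
```

```text
0.3 [0.24893875 0.57309211 0.30346387] [[-0.917  0.398 -0.   ]
 [ 0.398  0.917 -0.001]
 [ 0.    -0.001 -1.   ]] [ 1.04  0.05  1.61 -0.    1.48 -0.12]
green [149, 358, 25, 36, 422] [160.6, 375.9] [0.445 0.214]
orange [118, 381, 15, 19, 116] [126.3, 390.0] [0.448 0.148]
white [0, 0, 640, 313, 82489] [263.8, 89.9] [0.132 0.551]
white [186, 247, 38, 48, 444] [202.8, 271.0] [0.311 0.367]
white [416, 246, 40, 49, 526] [437.2, 269.6] [0.438 0.667]
white [232, 322, 23, 26, 404] [244.2, 334.1] [0.427 0.371]
white [591, 330, 49, 59, 1509] [622.5, 352.2] [0.685 0.884]
white [466, 381, 8, 17, 74] [470.1, 390.0] [0.665 0.652]
white [515, 388, 9, 12, 55] [517.7, 394.8] [0.705 0.719]
```

View pics/w1.png

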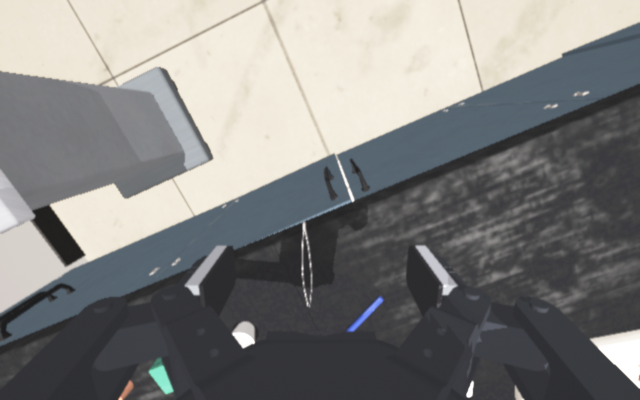

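The move was refused and the picture is unchanged, showing the floor and bench edge. I'll give all the fields.

arm_command --increments '[{"slide": [-0.027,-0.029,0],"spin": -3,"gripper": 1},{"slide": [-0.054,-0.058,0],"spin": -6,"gripper": 1},{"slide": [-0.081,-0.087,0],"spin": -9,"gripper": 1},{"slide": [-0.108,-0.116,0],"spin": -12,"gripper": 1},{"slide": [-0.135,-0.145,0],"spin": -15,"gripper": 1},{"slide": [-0.162,-0.174,0],"spin": -18,"gripper": 1},{"slide": [-0.189,-0.203,0],"spin": -21,"gripper": 1},{"slide": [-0.2,-0.217,0],"spin": -23.5,"gripper": 1}]' --newtons 40

```text
t: 0.97
tool_pos: [0.3468, 0.2914, 0.3039]
tool_rot: [-0.0, 3.141, -0.002]
contact_force: [0.4, 0.1, 0.1]
opening: 0.0853
grip_force: 0.0
```

arm_command --increments '[{"slide": [-0.012,-0.039,0],"spin": 0,"gripper": 1},{"slide": [-0.024,-0.078,0],"spin": 0,"gripper": 1},{"slide": [-0.036,-0.117,0],"spin": 0,"gripper": 1},{"slide": [-0.048,-0.156,0],"spin": 0,"gripper": 1},{"slide": [-0.06,-0.195,0],"spin": 0,"gripper": 1},{"slide": [-0.07,-0.22,0],"spin": 0,"gripper": 1},{"slide": [-0.073,-0.231,0],"spin": 0,"gripper": 1},{"slide": [-0.073,-0.231,0],"spin": 0,"gripper": 1}]'

```text
t: 1.63
tool_pos: [0.4196, 0.0613, 0.304]
tool_rot: [0.007, 3.141, -0.001]
contact_force: [-0.6, 0.6, 0.7]
opening: 0.0852
grip_force: 0.0
```

Run:
```python
from h import *
d=cam("wrist");cv2.imwrite("pics/w2.png",d["frame"][:,:,::-1])
o=status.get_obs();print(o["t"],o["tool_pos"],R.from_rotvec(o["tool_rot"]).as_matrix().round(3),o["q"].round(2))
for c in RNG:
    for s,p in blobs(mask(d,c),40): print(c,s,p,plane(d,p,.012).round(3)[0,:2])
```

```text
1.6833 [0.41919664 0.0626166  0.30391764] [[-1.     0.003 -0.   ]
 [ 0.003  1.     0.   ]
 [ 0.     0.    -1.   ]] [-0.03 -0.46  2.06  0.    1.55 -1.6 ]
green [433, 172, 66, 42, 2541] [465.3, 192.3] [0.446 0.248]
orange [369, 182, 21, 23, 184] [377.1, 189.8] [0.442 0.134]
orange [0, 340, 8, 23, 124] [2.7, 351.4] [ 0.697 -0.428]
yellow [109, 272, 9, 24, 43] [112.3, 282.6] [ 0.577 -0.236]
yellow [64, 274, 16, 39, 102] [71.2, 292.6] [ 0.593 -0.298]
blue [42, 148, 114, 87, 2554] [95.3, 193.6] [ 0.446 -0.231]
white [0, 0, 136, 89, 11424] [63.8, 44.9] [ 0.272 -0.229]
white [141, 0, 499, 89, 35899] [407.3, 44.3] [0.273 0.159]
white [576, 83, 25, 5, 81] [589.0, 85.5] [0.317 0.375]
white [61, 162, 34, 53, 1469] [78.1, 187.5] [ 0.438 -0.252]
white [546, 164, 50, 36, 1315] [571.9, 180.2] [0.43  0.382]
white [112, 168, 31, 53, 1446] [127.4, 194.1] [ 0.447 -0.19 ]
white [295, 180, 21, 30, 493] [304.8, 194.4] [0.448 0.04 ]
white [376, 190, 11, 13, 94] [380.7, 195.7] [0.45  0.139]
white [574, 230, 57, 32, 538] [602.1, 245.5] [0.521 0.444]
white [186, 246, 40, 49, 496] [203.8, 269.5] [ 0.557 -0.103]
white [417, 246, 39, 49, 504] [437.2, 269.6] [0.558 0.224]
white [273, 263, 46, 23, 566] [294.2, 275.1] [0.566 0.023]
white [164, 271, 23, 16, 236] [173.1, 277.2] [ 0.569 -0.148]
white [120, 273, 32, 33, 802] [135.9, 288.2] [ 0.586 -0.204]
white [76, 275, 32, 31, 674] [91.7, 288.3] [ 0.586 -0.267]
white [324, 275, 99, 62, 4196] [369.8, 305.8] [0.616 0.132]
white [576, 279, 64, 60, 2542] [610.1, 305.2] [0.616 0.481]
white [386, 338, 19, 10, 98] [396.3, 342.5] [0.681 0.175]
```

View pics/w2.png

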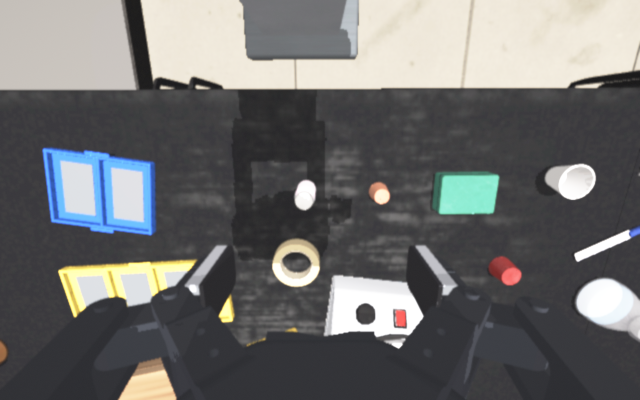

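The wrist view shows everything: blue tray (98,192), yellow tray (145,290, partly hidden), vial (305,194), orange (379,193), box (466,193), crucible (570,180), red (505,271), tape (296,262), balance (370,305). Yellow tray's large pocket is at its +y end.

Run:
```python
from h import *
d=cam("wrist")
h=cv2.cvtColor(d["frame"],cv2.COLOR_RGB2HSV)
m=((h[...,2]>75)).astype(np.uint8)*255
def reg(x0,y0,x1,y1):
    k=np.zeros_like(m);k[y0:y1,x0:x1]=m[y0:y1,x0:x1];k=cv2.morphologyEx(k,cv2.MORPH_OPEN,np.ones((3,3)))
    c=max(cv2.findContours(k,0,2)[0],key=cv2.contourArea)[:,0];return c
for n,b,z in [("vial",(285,165,330,225),.03),("orange",(360,170,400,215),.013),("red",(480,245,530,300),.014),("cruc",(535,150,605,210),.018),("tape",(265,232,330,295),.019)]:
    c=reg(*b);(q,_)=cv2.minEnclosingCircle(c); M=cv2.moments(c); p=(M["m10"]/M["m00"],M["m01"]/M["m00"])
    print(n,np.round(p,1),cv2.boundingRect(c),"xy",plane(d,p,z).round(4)[0,:2])
c=cv2.findContours(mask(d,"green"),0,2)[0]; c=max(c,key=cv2.contourArea)[:,0]
w=plane(d,c,.024)[:,:2]; print("green top",cv2.minAreaRect((w*1000).astype(np.float32)))
c=np.concatenate([q[:,0] for q in cv2.findContours(mask(d,"blue",(20,130,170,250)),0,2)[0]])
w=plane(d,c,.012)[:,:2]; print("blue",cv2.minAreaRect((w*1000).astype(np.float32)))
for n,b in [("side",(270,150,330,205)),("scene",(305,160,395,210))]:
    e=cam(n); q=np.concatenate([q[:,0] for q in cv2.findContours(mask(e,"yellow",b),0,2)[0]])
    print(n,"yellow",cv2.minAreaRect((plane(e,q,.012)[:,:2]*1000).astype(np.float32)))
    q=np.concatenate([q[:,0] for q in cv2.findContours(mask(e,"blue",(325,150,430,220)),0,2)[0]])
    print(n,"blue",cv2.minAreaRect((plane(e,q,.012)[:,:2]*1000).astype(np.float32)))
```

```text
vial [303.5 194.6] (292, 179, 24, 32) xy [0.4429 0.0413]
orange [378.1 193.1] (367, 181, 23, 25) xy [0.4457 0.1366]
red [503.3 271. ] (487, 256, 34, 31) xy [0.5581 0.3169]
cruc [569.8 180.7] (543, 164, 52, 37) xy [0.4285 0.3757]
tape [293.9 265. ] (265, 238, 55, 56) xy [0.5456 0.0258]
green top ((443.3629455566406, 241.28892517089844), (79.05960083007812, 54.393516540527344), 89.9267578125)
blue ((446.1866455078125, -223.977294921875), (138.00437927246094, 109.11295318603516), 81.65434265136719)
side yellow ((599.3585205078125, -177.877197265625), (107.90300750732422, 252.7504425048828), 1.270622730255127)
side blue ((446.50347900390625, -214.9442596435547), (156.7397918701172, 106.79093170166016), 80.613525390625)
scene yellow ((595.5620727539062, -186.7527313232422), (116.23149871826172, 250.16294860839844), 3.259533166885376)
scene blue ((442.01251220703125, -224.36984252929688), (144.78858947753906, 118.70732116699219), 80.63874053955078)
```

arm_command --increments '[{"slide": [-0.012,-0.01,0],"spin": 7,"gripper": 0.3},{"slide": [-0.0235,-0.0195,0],"spin": 14,"gripper": 0.3},{"slide": [-0.0235,-0.0195,0],"spin": 21,"gripper": 0.3},{"slide": [-0.0235,-0.0195,0],"spin": 28,"gripper": 0.3},{"slide": [-0.0235,-0.0195,0.02],"spin": 35,"gripper": 0.3},{"slide": [-0.0235,-0.0195,0.04],"spin": 42,"gripper": 0.3},{"slide": [-0.0235,-0.0195,0.06],"spin": 49,"gripper": 0.3},{"slide": [-0.0235,-0.0195,0.08],"spin": 56,"gripper": 0.3}]'

```text
t: 2.5
tool_pos: [0.4424, 0.0454, 0.2232]
tool_rot: [1.479, 2.771, 0.001]
contact_force: [0.4, 0.3, 1.0]
opening: 0.0554
grip_force: 0.0
```

arm_command --increments '[{"slide": [0,0,0.01],"spin": 7,"gripper": 0.3},{"slide": [0,0,0.01],"spin": 14,"gripper": 0.3},{"slide": [0,0,0.01],"spin": 21,"gripper": 0.3},{"slide": [0,0,0.01],"spin": 28,"gripper": 0.3},{"slide": [0,0,0.01],"spin": 34,"gripper": 0.3},{"slide": [0,0,0.01],"spin": 34,"gripper": 0.3}]'

```text
t: 3.0
tool_pos: [0.4423, 0.0453, 0.2139]
tool_rot: [-2.22, -2.223, -0.0]
contact_force: [-0.5, -0.2, 0.5]
opening: 0.0554
grip_force: 0.0
```

Run:
```python
from h import *
d=cam("wrist");cv2.imwrite("pics/w3.png",d["frame"][:,:,::-1])
o=status.get_obs();print(o["t"],o["tool_pos"],o["opening"],R.from_rotvec(o["tool_rot"]).as_matrix().round(3),o["q"].round(2))
for g in [(.443,.043,.059),(.443,.043,0)]:
    p=np.linalg.inv(d["c2w"])@np.r_[g,1];print(d["cx"]-d["f"]*p[0]/p[2],d["cy"]+d["f"]*p[1]/p[2])
```

```text
3.05 [0.44240661 0.04515403 0.21392332] 0.05538094884513955 [[-0.005  1.     0.   ]
 [ 1.     0.005  0.   ]
 [ 0.     0.    -1.   ]] [-0.07 -0.33  2.11  0.    1.36 -0.07]
321.4199746319799 206.91573637155906
321.2920347731326 189.12765508988053
```

View pics/w3.png

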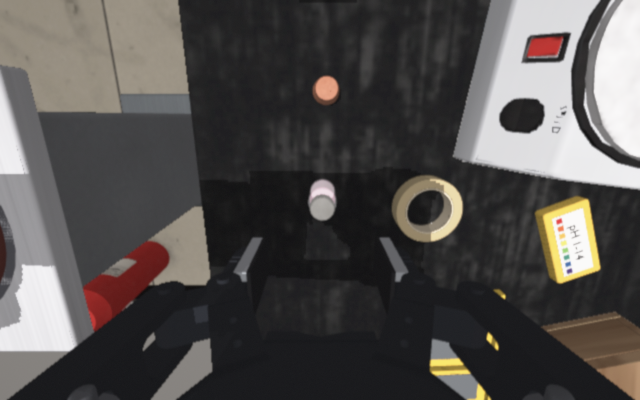

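Vial cap at (322,208), right on prediction; the path down is free. The tape (428,208) is clear of the fingers.

arm_command --increments '[{"slide": [-0.002,0,0.035],"spin": 0,"gripper": 0.3},{"slide": [-0.002,0,0.07],"spin": 0,"gripper": 0.3},{"slide": [-0.002,0,0.1],"spin": 0,"gripper": 0.3},{"slide": [-0.002,0,0.122],"spin": 0,"gripper": 0.3},{"slide": [-0.002,0,0.122],"spin": 0,"gripper": 0.3},{"slide": [-0.002,0,0.122],"spin": 0,"gripper": -0.6},{"slide": [-0.002,0,0.122],"spin": 0,"gripper": -0.6},{"slide": [-0.002,0,0.122],"spin": 0,"gripper": -0.6}]' --newtons 30

```text
t: 3.72
tool_pos: [0.4442, 0.0422, 0.0942]
tool_rot: [2.218, 2.221, 0.004]
contact_force: [0.8, -0.0, -0.9]
opening: 0.0238
grip_force: 29.6
```

arm_command --increments '[{"slide": [0,0,0],"spin": 0,"gripper": -0.6},{"slide": [0,0,0],"spin": 0,"gripper": -0.6},{"slide": [0,0,0],"spin": 0,"gripper": -0.6}]'

```text
t: 3.97
tool_pos: [0.4442, 0.042, 0.0941]
tool_rot: [2.219, 2.22, 0.004]
contact_force: [0.9, 0.3, 5.9]
opening: 0.0235
grip_force: 30.2
```

arm_command --increments '[{"slide": [0,0,-0.03],"spin": 0,"gripper": -0.6},{"slide": [0,0,-0.07],"spin": 0,"gripper": -0.6},{"slide": [-0.02,0,-0.11],"spin": 0,"gripper": -0.6},{"slide": [-0.06,0,-0.14],"spin": 0,"gripper": -0.6},{"slide": [-0.1,0,-0.15],"spin": 0,"gripper": -0.6},{"slide": [-0.13,0,-0.15],"spin": 0,"gripper": -0.6},{"slide": [-0.16,0,-0.15],"spin": 0,"gripper": -0.6},{"slide": [-0.17,0,-0.15],"spin": 0,"gripper": -0.6}]'

```text
t: 4.63
tool_pos: [0.4426, -0.1314, 0.2434]
tool_rot: [2.223, 2.215, -0.0]
contact_force: [-0.5, 0.0, -0.3]
opening: 0.0235
grip_force: 29.7
```

Run:
```python
from h import *
d=cam("wrist");cv2.imwrite("pics/w4.png",d["frame"][:,:,::-1])
o=status.get_obs();print(o["t"],o["tool_pos"],o["opening"],o["grip_force"])
for c in ("blue","yellow"):
    for s,p in blobs(mask(d,c),100):print(c,s,p,plane(d,p,.012)[0])
q=np.concatenate([q[:,0] for q in cv2.findContours(mask(d,"blue"),0,2)[0] if len(q)>20])
print("blue",cv2.minAreaRect((plane(d,q,.012)[:,:2]*1000).astype(np.float32)))
```

```text
4.6833 [ 0.44252557 -0.13113001  0.24269598] 0.023554986874556743 29.735577047104016
blue [284, 203, 91, 41, 1327] [328.6, 218.4] [ 0.45186151 -0.1721601   0.012     ]
blue [294, 296, 18, 15, 110] [299.7, 304.4] [ 0.41744647 -0.28288194  0.012     ]
blue [324, 300, 30, 16, 192] [340.6, 309.0] [ 0.46715598 -0.2895759   0.012     ]
yellow [551, 22, 23, 87, 572] [561.5, 65.6] [ 0.67402538 -0.01724725  0.012     ]
yellow [413, 124, 103, 155, 2418] [456.7, 208.5] [ 0.59216621 -0.16100504  0.012     ]
yellow [481, 271, 15, 42, 209] [490.9, 291.5] [ 0.64660228 -0.26563309  0.012     ]
blue ((445.4040832519531, -226.25741577148438), (133.0971221923828, 97.05437469482422), 81.64959716796875)
```

View pics/w4.png

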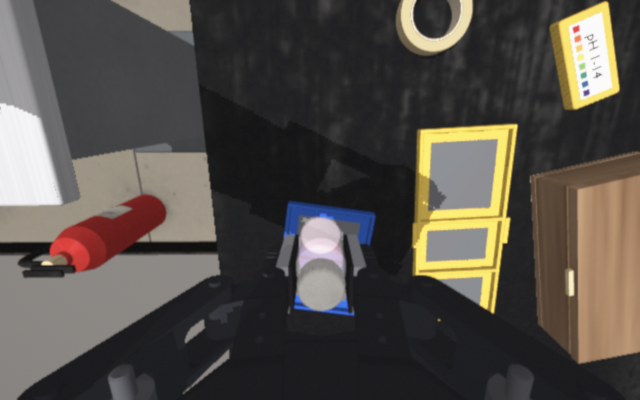

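Vial is in hand (322,260), and the blue tray is below with a rectangle fit of 133x97 mm, matching the true size. Yellow large pocket at (465,175), facing +y.

arm_command --increments '[{"slide": [-0.04,0,0],"spin": 0,"gripper": -0.6},{"slide": [-0.08,-0.002,0],"spin": 0,"gripper": -0.6},{"slide": [-0.11,-0.002,0],"spin": 0,"gripper": -0.6},{"slide": [-0.127,-0.002,0.03],"spin": 0,"gripper": -0.6},{"slide": [-0.127,-0.002,0.07],"spin": 0,"gripper": -0.6},{"slide": [-0.127,-0.002,0.11],"spin": 0,"gripper": -0.6},{"slide": [-0.127,-0.002,0.13],"spin": 0,"gripper": -0.6},{"slide": [-0.127,-0.002,0.135],"spin": 0,"gripper": -0.6}]'

```text
t: 5.35
tool_pos: [0.438, -0.2517, 0.1014]
tool_rot: [-2.213, -2.215, 0.001]
contact_force: [-0.0, -0.3, 0.6]
opening: 0.0234
grip_force: 29.7
```

arm_command --increments '[{"slide": [0,0,0.002],"spin": 0,"gripper": -0.6},{"slide": [0,0,0.004],"spin": 0,"gripper": -0.6},{"slide": [0,0,0.006],"spin": 0,"gripper": -0.6},{"slide": [0,0,0.007],"spin": 0,"gripper": -0.6}]'

```text
t: 5.68
tool_pos: [0.4419, -0.2555, 0.1019]
tool_rot: [2.218, 2.22, 0.001]
contact_force: [0.8, 0.3, -0.1]
opening: 0.0233
grip_force: 29.8
```

arm_command --increments '[{"slide": [-0.002,0,0.001],"spin": 0,"gripper": -0.6},{"slide": [-0.002,0,0.002],"spin": 0,"gripper": -0.6},{"slide": [-0.002,0,0.003],"spin": 0,"gripper": -0.6},{"slide": [-0.002,0,0.004],"spin": 0,"gripper": -0.6},{"slide": [-0.002,0,0.004],"spin": 0,"gripper": -0.6}]'

```text
t: 6.1
tool_pos: [0.4414, -0.2577, 0.0981]
tool_rot: [2.22, 2.221, -0.0]
contact_force: [-2.6, 1.7, 10.7]
opening: 0.0238
grip_force: 30.9
```

Contact (10 N). I'll release and lift straight up.

arm_command --increments '[{"slide": [0,0,0],"spin": 0,"gripper": -0.2},{"slide": [0,0,0],"spin": 0,"gripper": 0},{"slide": [0,0,0],"spin": 0,"gripper": 0},{"slide": [0,0,-0.01],"spin": 0,"gripper": 0},{"slide": [0,0,-0.04],"spin": 0,"gripper": 0},{"slide": [0,0,-0.08],"spin": 0,"gripper": 0},{"slide": [0,0,-0.11],"spin": 0,"gripper": 0},{"slide": [0.03,0,-0.12],"spin": 0,"gripper": 0.1}]'

```text
t: 6.77
tool_pos: [0.4429, -0.231, 0.2232]
tool_rot: [2.217, 2.209, 0.001]
contact_force: [1.3, 0.3, 1.0]
opening: 0.0472
grip_force: 0.0
```

arm_command --increments '[{"slide": [0.04,0,0],"spin": 0,"gripper": 0.1},{"slide": [0.08,0,0],"spin": 0,"gripper": 0.1},{"slide": [0.12,0,0],"spin": 0,"gripper": 0.1},{"slide": [0.16,0,0],"spin": 0,"gripper": 0.1},{"slide": [0.2,0,0],"spin": 0,"gripper": 0.1},{"slide": [0.24,0,0],"spin": 0,"gripper": 0.1},{"slide": [0.27,0,0],"spin": 0,"gripper": 0.1},{"slide": [0.29,0,0],"spin": 0,"gripper": 0.1}]'

```text
t: 7.43
tool_pos: [0.44, 0.0657, 0.2165]
tool_rot: [2.218, 2.225, 0.002]
contact_force: [0.7, -1.2, -0.3]
opening: 0.0472
grip_force: 0.0
```

```bash
cat >> h.py <<'E'
def obj(d,c,z):
    for s,p in blobs(mask(d,c),60): print(c,s,p,plane(d,p,z)[0,:2].round(4))
def st():
    o=status.get_obs();print(round(o["t"],2),o["tool_pos"].round(4),round(o["opening"],4),round(o["grip_force"],1))
E
python3 - <<'E'
from h import *
d=cam("wrist");st();obj(d,"orange",.02)
s=cam("side")["frame"][140:260,260:400,::-1];cv2.imwrite("pics/s5.png",cv2.resize(s,None,fx=4,fy=4))
E
```

```text
7.48 [0.44   0.0674 0.2165] 0.0471 0.0
orange [315, 100, 26, 27, 547] [327.8, 113.1] [0.4462 0.1372]
```

View pics/s5.png

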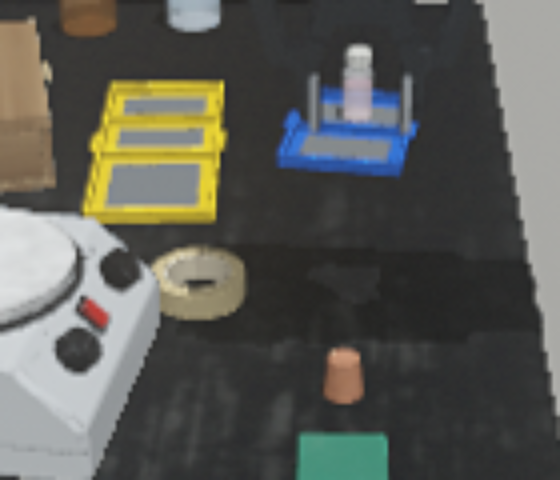

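Vial stands upright in the far blue pocket (crop 358,85). The grey posts beside it are the raised fingers in front. Orange stopper next.

arm_command --increments '[{"slide": [0.035,0.003,0],"spin": 0,"gripper": 0.1},{"slide": [0.07,0.006,0],"spin": 0,"gripper": 0.1},{"slide": [0.07,0.006,0.03],"spin": 0,"gripper": 0.1},{"slide": [0.07,0.006,0.07],"spin": 0,"gripper": 0.1},{"slide": [0.07,0.006,0.1],"spin": 0,"gripper": 0.1},{"slide": [0.07,0.006,0.12],"spin": 0,"gripper": 0.1},{"slide": [0.07,0.006,0.13],"spin": 0,"gripper": 0.1},{"slide": [0.07,0.006,0.134],"spin": 0,"gripper": 0.1}]'

```text
t: 8.2
tool_pos: [0.4456, 0.1321, 0.0802]
tool_rot: [-2.221, -2.219, 0.005]
contact_force: [0.9, -0.5, -0.0]
opening: 0.0471
grip_force: 0.0
```

arm_command --increments '[{"slide": [0,0,0],"spin": 0,"gripper": 0.1},{"slide": [0,0,0],"spin": 0,"gripper": 0.1}]'

```text
t: 8.37
tool_pos: [0.4478, 0.1328, 0.0834]
tool_rot: [2.221, 2.22, 0.003]
contact_force: [0.8, 0.5, 0.2]
opening: 0.0468
grip_force: 0.0
```

arm_command --increments '[{"slide": [0.004,-0.001,0.002],"spin": 0,"gripper": 0.1},{"slide": [0.004,-0.001,0.002],"spin": 0,"gripper": -0.7},{"slide": [0.004,-0.001,0.002],"spin": 0,"gripper": -0.7},{"slide": [0.004,-0.001,0.002],"spin": 0,"gripper": -0.7},{"slide": [0.004,-0.001,0.002],"spin": 0,"gripper": -0.7},{"slide": [0.004,-0.001,0.002],"spin": 0,"gripper": -0.7}]'

```text
t: 8.87
tool_pos: [0.4462, 0.1373, 0.081]
tool_rot: [2.22, 2.222, 0.002]
contact_force: [-1.0, -0.3, 6.3]
opening: 0.0201
grip_force: 29.6
```

arm_command --increments '[{"slide": [0,0,-0.03],"spin": 0,"gripper": -0.7},{"slide": [0,0,-0.07],"spin": 0,"gripper": -0.7},{"slide": [-0.03,0,-0.1],"spin": 0,"gripper": -0.7},{"slide": [-0.07,0,-0.13],"spin": 0,"gripper": -0.7},{"slide": [-0.11,0,-0.13],"spin": 0,"gripper": -0.7},{"slide": [-0.15,0,-0.13],"spin": 0,"gripper": -0.7},{"slide": [-0.19,0,-0.13],"spin": 0,"gripper": -0.7},{"slide": [-0.23,0,-0.13],"spin": 0,"gripper": -0.7}]'

```text
t: 9.53
tool_pos: [0.4452, -0.0939, 0.2104]
tool_rot: [2.219, 2.221, 0.001]
contact_force: [0.7, 0.8, 0.1]
opening: 0.0201
grip_force: 29.5
```

Run:
```python
from h import *
d=cam("wrist");st();cv2.imwrite("pics/w6.png",d["frame"][:,:,::-1])
```

```text
9.58 [ 0.4452 -0.1003  0.2107] 0.0201 29.5
```

arm_command --increments '[{"slide": [-0.04,0.002,0],"spin": 0,"gripper": -0.7},{"slide": [-0.08,0.004,0],"spin": 0,"gripper": -0.7},{"slide": [-0.097,0.004,0.02],"spin": 0,"gripper": -0.7},{"slide": [-0.097,0.004,0.05],"spin": 0,"gripper": -0.7},{"slide": [-0.097,0.004,0.08],"spin": 0,"gripper": -0.7},{"slide": [-0.097,0.004,0.1],"spin": 0,"gripper": -0.7},{"slide": [-0.097,0.004,0.11],"spin": 0,"gripper": -0.7},{"slide": [-0.097,0.004,0.11],"spin": 0,"gripper": -0.7}]'

```text
t: 10.25
tool_pos: [0.4479, -0.1879, 0.097]
tool_rot: [-2.217, -2.218, 0.002]
contact_force: [0.0, -0.3, -0.6]
opening: 0.0201
grip_force: 29.5
```

arm_command --increments '[{"slide": [0,0,0],"spin": 0,"gripper": -0.7},{"slide": [0,0,0],"spin": 0,"gripper": -0.7}]'

```text
t: 10.42
tool_pos: [0.4507, -0.1895, 0.1016]
tool_rot: [2.219, 2.22, 0.001]
contact_force: [0.0, -0.2, -0.4]
opening: 0.0199
grip_force: 29.5
```

Down 16.5 mm, 5 mm toward −y.

arm_command --increments '[{"slide": [-0.003,0,0.004],"spin": 0,"gripper": -0.7},{"slide": [-0.005,0,0.008],"spin": 0,"gripper": -0.7},{"slide": [-0.005,0,0.012],"spin": 0,"gripper": -0.7},{"slide": [-0.005,0,0.015],"spin": 0,"gripper": -0.7},{"slide": [-0.005,0,0.0165],"spin": 0,"gripper": -0.7},{"slide": [-0.005,0,0.0165],"spin": 0,"gripper": -0.7},{"slide": [-0.005,0,0.0165],"spin": 0,"gripper": -0.7}]'

```text
t: 11.0
tool_pos: [0.45, -0.1944, 0.085]
tool_rot: [-2.22, -2.222, 0.001]
contact_force: [-5.1, 2.4, 10.9]
opening: 0.0203
grip_force: 31.2
```

arm_command --increments '[{"slide": [0,0,0],"spin": 0,"gripper": -0.3},{"slide": [0,0,0],"spin": 0,"gripper": -0.1},{"slide": [0,0,0],"spin": 0,"gripper": -0.1},{"slide": [0,0,-0.02],"spin": 0,"gripper": -0.1},{"slide": [0,0,-0.06],"spin": 0,"gripper": -0.1},{"slide": [0,0,-0.1],"spin": 0,"gripper": -0.1},{"slide": [0.02,0.02,-0.14],"spin": 0,"gripper": 0},{"slide": [0.05,0.05,-0.18],"spin": 0,"gripper": 0.1}]'

```text
t: 11.67
tool_pos: [0.4877, -0.1567, 0.2493]
tool_rot: [2.223, 2.216, 0.001]
contact_force: [0.7, -0.6, 0.2]
opening: 0.0469
grip_force: 0.0
```

arm_command --increments '[{"slide": [0.03,0.02,0],"spin": 0,"gripper": 0.2},{"slide": [0.07,0.04,0],"spin": 0,"gripper": 0.3},{"slide": [0.1,0.05,0],"spin": 0,"gripper": 0.4},{"slide": [0.11,0.05,0],"spin": 0,"gripper": 0.5},{"slide": [0.11,0.05,0],"spin": 0,"gripper": 0.6},{"slide": [0.11,0.05,0],"spin": 0,"gripper": 0.6}]'

```text
t: 12.17
tool_pos: [0.5372, -0.046, 0.246]
tool_rot: [-2.219, -2.223, 0.002]
contact_force: [0.5, -0.4, -0.6]
opening: 0.0681
grip_force: 0.0
```

Run:
```python
from h import *
d=cam("wrist");st();cv2.imwrite("pics/w7.png",d["frame"][:,:,::-1])
for s,p in blobs(mask(d,"yellow"),60):print(s,p,plane(d,p,.012)[0])
```

```text
12.22 [ 0.5371 -0.0467  0.2461] 0.0684 0.0
[442, 118, 25, 74, 196] [453.4, 152.9] [ 0.67560132 -0.01406749  0.012     ]
[328, 204, 88, 46, 1401] [379.8, 216.4] [ 0.60289767 -0.08465073  0.012     ]
[329, 230, 12, 39, 243] [334.2, 251.3] [ 0.55283808 -0.12750513  0.012     ]
[334, 272, 59, 19, 290] [360.7, 284.5] [ 0.58520507 -0.17098558  0.012     ]
[334, 321, 64, 14, 270] [368.0, 328.8] [ 0.59697987 -0.23426801  0.012     ]
```

View pics/w7.png

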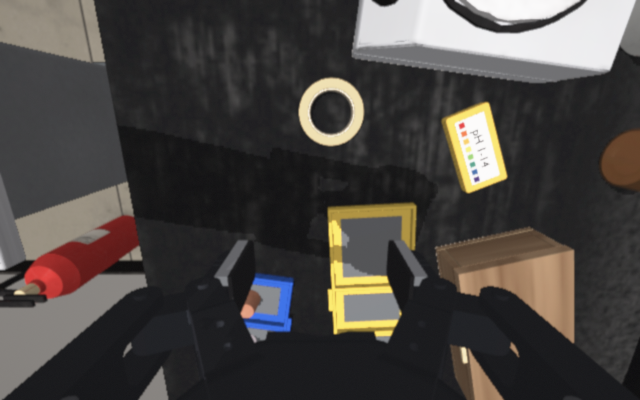

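Orange stopper sits in the near blue pocket (250,305). Yellow tray end corners are at about (328,207) and (416,204), with the large pocket floor (375,245) clear.

Run:
```python
from h import *
d=cam("wrist");st()
m=mask(d,"yellow",(320,195,425,345))
ys,xs=np.nonzero(m)
# top edge: first row per column; left edge: first col per row
cols=range(334,412); top=np.array([(c,ys[xs==c].min()) for c in cols if (xs==c).any()])
rows=range(210,272); left=np.array([(xs[ys==r].min(),r) for r in rows if (ys==r).any()])
for n,e in (("top",top),("left",left)):
    w=plane(d,e,.012)[:,:2].astype(np.float32); print(n,cv2.fitLine(w,cv2.DIST_HUBER,0,.01,.01).ravel().round(4))
print(plane(d,[(328,206),(416,204),(329,280),(331,289)],.012).round(4))
```

```text
12.27 [ 0.5371 -0.0471  0.2463] 0.0686 0.0
top [ 0.9982  0.0593  0.6022 -0.0717]
left [ 0.0585 -0.9983  0.547  -0.1138]
[[ 0.5451 -0.0735  0.012 ]
 [ 0.6418 -0.071   0.012 ]
 [ 0.547  -0.1659  0.012 ]
 [ 0.5496 -0.1781  0.012 ]]
```

arm_command --increments '[{"slide": [0.036,-0.014,0],"spin": 0,"gripper": 0.9},{"slide": [0.072,-0.028,0],"spin": 0,"gripper": 0.9},{"slide": [0.108,-0.042,0],"spin": 0,"gripper": 0.9},{"slide": [0.144,-0.056,0],"spin": 0,"gripper": 0.9},{"slide": [0.18,-0.07,0],"spin": 0,"gripper": 0.9},{"slide": [0.21,-0.084,0],"spin": 0,"gripper": 0.9},{"slide": [0.235,-0.092,0],"spin": 0,"gripper": 0.9},{"slide": [0.24,-0.092,0],"spin": 0,"gripper": 0.9}]'

```text
t: 12.93
tool_pos: [0.4443, 0.1954, 0.2466]
tool_rot: [-2.219, -2.223, -0.001]
contact_force: [0.5, 0.1, 1.0]
opening: 0.0811
grip_force: 0.0
```

Run:
```python
from h import *
d=cam("wrist");st();cv2.imwrite("pics/w8.png",d["frame"][:,:,::-1])
h=cv2.cvtColor(d["frame"],cv2.COLOR_RGB2HSV)
m=mask(d,"green");c=max(cv2.findContours(m,0,2)[0],key=cv2.contourArea)[:,0]
print(cv2.boundingRect(c),h[c[:,1].min()+20,int(c[:,0].mean())])
for k in (.0,.024):print(cv2.minAreaRect((plane(d,c,k)[:,:2]*1000).astype(np.float32)))
v=[int(x) for x in np.percentile(h[...,2][m>0],[5,20,40,60,80,95])];print(v)
s=cam("side");print(plane(s,[(271,188),(238,188)],0).round(3))
```

```text
12.98 [0.4451 0.1947 0.2467] 0.0811 0.0
(296, 98, 53, 73) [ 79 115 149]
((446.21331787109375, 244.51364135742188), (55.09867858886719, 75.91215515136719), 0.7856085896492004)
((446.05999755859375, 246.0648651123047), (50.9241943359375, 70.16072082519531), 0.7855858206748962)
[99, 143, 144, 146, 147, 149]
[[ 0.679 -0.116  0.   ]
 [ 0.781 -0.113  0.   ]]
```

View pics/w8.png

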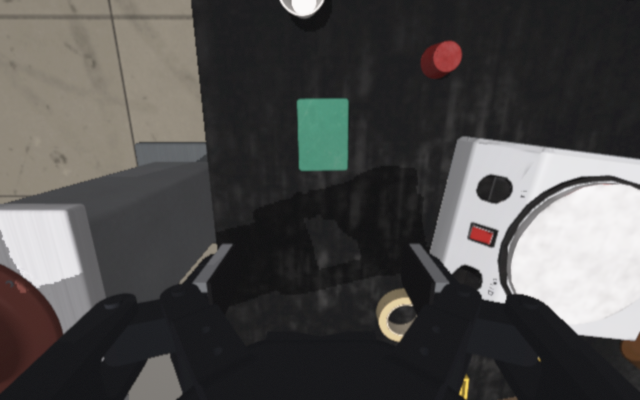

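Box top at (323,134): measured 51x70 mm at (0.446, 0.246), square to the gripper. Red stopper at (442,58), crucible at (303,5).

arm_command --increments '[{"slide": [0.035,0.001,0],"spin": 0,"gripper": 0.9},{"slide": [0.051,0.001,0.03],"spin": 0,"gripper": 0.9},{"slide": [0.051,0.001,0.07],"spin": 0,"gripper": 0.9},{"slide": [0.051,0.001,0.11],"spin": 0,"gripper": 0.9},{"slide": [0.051,0.001,0.14],"spin": 0,"gripper": 0.9},{"slide": [0.051,0.001,0.155],"spin": 0,"gripper": 0.9},{"slide": [0.051,0.001,0.163],"spin": 0,"gripper": 0.9},{"slide": [0.051,0.001,0.163],"spin": 0,"gripper": 0.9}]'

```text
t: 13.7
tool_pos: [0.4461, 0.2429, 0.0816]
tool_rot: [-2.223, -2.218, 0.006]
contact_force: [-0.5, -0.1, 0.2]
opening: 0.0816
grip_force: 0.0
```

arm_command --increments '[{"slide": [0,0,0],"spin": 0,"gripper": 0.9},{"slide": [0,0,0],"spin": 0,"gripper": 0.9}]'

```text
t: 13.87
tool_pos: [0.4482, 0.2447, 0.0856]
tool_rot: [2.221, 2.22, 0.005]
contact_force: [-0.1, -0.0, 1.4]
opening: 0.0814
grip_force: 0.0
```

arm_command --increments '[{"slide": [0.001,-0.002,0.004],"spin": 0,"gripper": 0.9},{"slide": [0.001,-0.002,0.004],"spin": 0,"gripper": 0.0},{"slide": [0.001,-0.002,0.004],"spin": 0,"gripper": 0.0},{"slide": [0.001,-0.002,0.004],"spin": 0,"gripper": 0.0},{"slide": [0.001,-0.002,0.004],"spin": 0,"gripper": 0.0},{"slide": [0.001,-0.002,0.004],"spin": 0,"gripper": 0.0},{"slide": [0.001,-0.002,0.004],"spin": 0,"gripper": 0.0}]' --newtons 50

```text
t: 14.45
tool_pos: [0.4451, 0.2463, 0.0806]
tool_rot: [2.22, 2.222, 0.002]
contact_force: [-0.8, -0.1, 5.7]
opening: 0.0488
grip_force: 54.2
```

arm_command --increments '[{"slide": [0,0,-0.03],"spin": 0,"gripper": 0.0},{"slide": [0,0,-0.07],"spin": 0,"gripper": 0.0},{"slide": [0,0,-0.11],"spin": 0,"gripper": 0.0},{"slide": [-0.02,0,-0.145],"spin": 0,"gripper": 0.0},{"slide": [-0.05,0,-0.17],"spin": 0,"gripper": 0.0},{"slide": [-0.09,0,-0.17],"spin": 0,"gripper": 0.0},{"slide": [-0.13,0,-0.17],"spin": 0,"gripper": 0.0},{"slide": [-0.17,0,-0.17],"spin": 0,"gripper": 0.0}]'

```text
t: 15.12
tool_pos: [0.444, 0.0746, 0.2499]
tool_rot: [2.219, 2.223, 0.001]
contact_force: [0.5, -0.4, -0.3]
opening: 0.0487
grip_force: 53.6
```

arm_command --increments '[{"slide": [-0.035,0.02,0],"spin": 0,"gripper": 0.0},{"slide": [-0.07,0.04,0],"spin": 0,"gripper": 0.0},{"slide": [-0.105,0.06,0],"spin": 0,"gripper": 0.0},{"slide": [-0.14,0.08,0],"spin": -1,"gripper": 0.0},{"slide": [-0.17,0.105,0],"spin": -2.5,"gripper": 0.0},{"slide": [-0.19,0.13,0],"spin": -2.5,"gripper": 0.0},{"slide": [-0.2,0.15,0],"spin": -2.5,"gripper": 0.0},{"slide": [-0.2,0.152,0],"spin": -2.5,"gripper": 0.0}]'

```text
t: 15.78
tool_pos: [0.5984, -0.1265, 0.2485]
tool_rot: [-2.175, -2.267, 0.001]
contact_force: [-1.1, 1.0, -0.1]
opening: 0.0488
grip_force: 53.5
```

arm_command --increments '[{"slide": [0,0,0],"spin": 0,"gripper": 0.0},{"slide": [0,0,0],"spin": 0,"gripper": 0.0}]'

```text
t: 15.95
tool_pos: [0.5959, -0.1235, 0.2486]
tool_rot: [-2.17, -2.269, 0.001]
contact_force: [0.1, 0.1, -0.4]
opening: 0.0486
grip_force: 53.5
```

arm_command --increments '[{"slide": [0,0,0.03],"spin": 0,"gripper": 0.0},{"slide": [0,0,0.065],"spin": 0,"gripper": 0.0},{"slide": [0,0,0.1],"spin": 0,"gripper": 0.0},{"slide": [0,0,0.125],"spin": 0,"gripper": 0.0},{"slide": [0,0,0.14],"spin": 0,"gripper": 0.0},{"slide": [0,0,0.148],"spin": 0,"gripper": 0.0},{"slide": [0,0,0.15],"spin": 0,"gripper": 0.0},{"slide": [0,0,0.15],"spin": 0,"gripper": 0.0}]'

```text
t: 16.62
tool_pos: [0.5963, -0.1235, 0.0999]
tool_rot: [-2.171, -2.27, 0.0]
contact_force: [-0.3, 0.4, -0.9]
opening: 0.0489
grip_force: 53.5
```

arm_command --increments '[{"slide": [0,0,0],"spin": 0,"gripper": 0.0},{"slide": [0,0,0.003],"spin": 0,"gripper": 0.0},{"slide": [0,0,0.006],"spin": 0,"gripper": 0.0},{"slide": [0,0,0.008],"spin": 0,"gripper": 0.0},{"slide": [0,0,0.01],"spin": 0,"gripper": 0.0},{"slide": [0,0,0.01],"spin": 0,"gripper": 0.0},{"slide": [0,0,0.01],"spin": 0,"gripper": 0.0}]'

```text
t: 17.2
tool_pos: [0.5965, -0.124, 0.0894]
tool_rot: [-2.172, -2.269, 0.0]
contact_force: [0.5, 0.2, -1.0]
opening: 0.0489
grip_force: 53.5
```

arm_command --increments '[{"slide": [0,0,0.002],"spin": 0,"gripper": 0.0},{"slide": [0,0,0.003],"spin": 0,"gripper": 0.0},{"slide": [0,0,0.0045],"spin": 0,"gripper": 0.0},{"slide": [0,0,0.0045],"spin": 0,"gripper": 0.0},{"slide": [0,0,0.0045],"spin": 0,"gripper": 0.0}]'

```text
t: 17.62
tool_pos: [0.5965, -0.124, 0.085]
tool_rot: [-2.172, -2.27, 0.0]
contact_force: [-0.6, -0.5, -0.4]
opening: 0.0486
grip_force: 53.5
```

arm_command --increments '[{"slide": [0,0,0.0015],"spin": 0,"gripper": 0.0},{"slide": [0,0,0.0015],"spin": 0,"gripper": 0.0},{"slide": [0,0,0.0015],"spin": 0,"gripper": 0.3},{"slide": [0,0,0.0015],"spin": 0,"gripper": 0.4},{"slide": [0,0,0.0015],"spin": 0,"gripper": 0.4},{"slide": [0,0,-0.01],"spin": 0,"gripper": 0.4},{"slide": [0,0,-0.04],"spin": 0,"gripper": 0.4},{"slide": [0,0,-0.08],"spin": 0,"gripper": 0.4}]'

```text
t: 18.28
tool_pos: [0.5942, -0.1232, 0.1626]
tool_rot: [-2.167, -2.264, 0.005]
contact_force: [0.5, 0.1, -0.2]
opening: 0.0597
grip_force: 0.0
```

arm_command --increments '[{"slide": [0,0,-0.04],"spin": 0,"gripper": 0.4},{"slide": [0.02,-0.02,-0.08],"spin": 0.5,"gripper": 0.4},{"slide": [0.05,-0.04,-0.08],"spin": 1,"gripper": 0.4},{"slide": [0.09,-0.05,-0.08],"spin": 1.5,"gripper": 0.4},{"slide": [0.13,-0.06,-0.08],"spin": 2,"gripper": 0.4},{"slide": [0.17,-0.07,-0.08],"spin": 2.5,"gripper": 0.4},{"slide": [0.21,-0.07,-0.08],"spin": 2.5,"gripper": 0.4},{"slide": [0.25,-0.07,-0.08],"spin": 2.5,"gripper": 0.4}]'

```text
t: 18.95
tool_pos: [0.5148, 0.1243, 0.2464]
tool_rot: [2.221, 2.221, 0.002]
contact_force: [1.0, -0.9, 0.1]
opening: 0.0597
grip_force: 0.0
```

Run:
```python
from h import *
d=cam("wrist");st()
s=cam("side")["frame"][140:260,260:400,::-1];cv2.imwrite("pics/s9.png",cv2.resize(s,None,fx=4,fy=4))
obj(d,"red",.028); obj(d,"red2",.028)
```

```text
19.0 [0.5143 0.1303 0.2465] 0.0597 0.0
red2 [402, 151, 18, 13, 172] [410.5, 157.7] [0.6048 0.1533]
red2 [62, 258, 95, 90, 2467] [109.6, 300.8] [ 0.272  -0.0122]
```

View pics/s9.png

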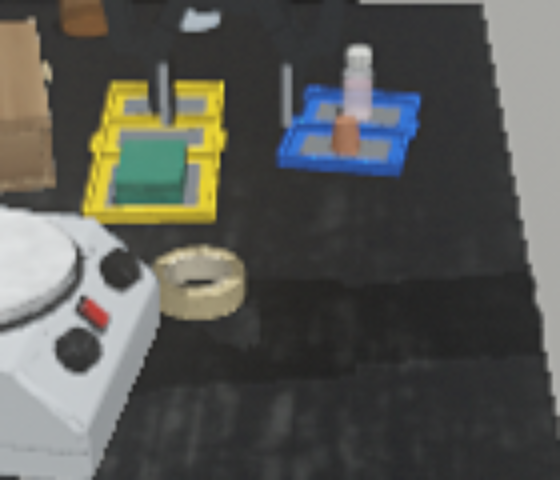

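The box lies flat in the large yellow pocket (150,170), and the vial and orange stopper sit in the blue tray. Red stopper next.

arm_command --increments '[{"slide": [0.03,0.01,0],"spin": 0,"gripper": 0.4},{"slide": [0.06,0.02,0],"spin": 0,"gripper": 0.4},{"slide": [0.09,0.03,0],"spin": 0,"gripper": 0.4},{"slide": [0.11,0.035,0],"spin": 0,"gripper": 0.4},{"slide": [0.11,0.035,0],"spin": 0,"gripper": 0.4},{"slide": [0.11,0.035,0],"spin": 0,"gripper": 0.4}]'

```text
t: 19.55
tool_pos: [0.5509, 0.2328, 0.2456]
tool_rot: [2.219, 2.223, -0.0]
contact_force: [-0.9, -1.0, -0.2]
opening: 0.0598
grip_force: 0.0
```

Run:
```python
from h import *
d=cam("wrist");st();cv2.imwrite("pics/w10.png",d["frame"][:,:,::-1])
h=cv2.cvtColor(d["frame"],cv2.COLOR_RGB2HSV)
m=cv2.inRange(h,np.array((165,100,50)),np.array((180,255,255)))|cv2.inRange(h,np.array((0,150,50)),np.array((4,255,255)))
for s,p in blobs(m,60):print(s,p,plane(d,p,.022)[0].round(4))
```

```text
19.6 [0.5507 0.232  0.2454] 0.0594 0.0
[314, 83, 31, 34, 551] [328.0, 101.7] [0.5578 0.3147 0.022 ]
[357, 263, 15, 17, 170] [364.1, 270.9] [0.6007 0.132  0.022 ]
```

View pics/w10.png

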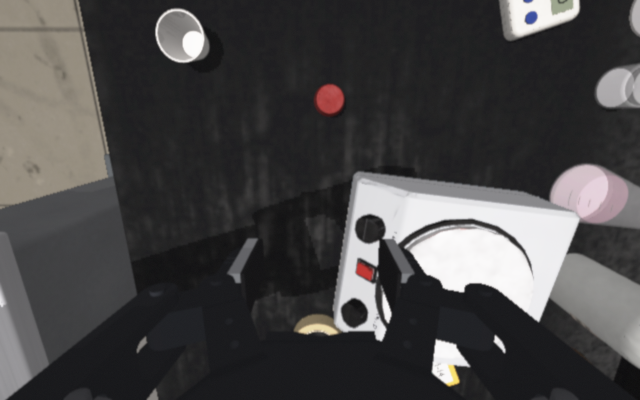

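Red stopper top at (329,100), balance edge at row 175, so the fingers have room. Crucible at (182,35).

arm_command --increments '[{"slide": [0.04,0.003,0],"spin": 0,"gripper": 0.3},{"slide": [0.083,0.006,0],"spin": 0,"gripper": 0.3},{"slide": [0.083,0.006,0.03],"spin": 0,"gripper": 0.3},{"slide": [0.083,0.006,0.07],"spin": 0,"gripper": 0.3},{"slide": [0.083,0.006,0.11],"spin": 0,"gripper": 0.3},{"slide": [0.083,0.006,0.14],"spin": 0,"gripper": 0.3},{"slide": [0.083,0.006,0.155],"spin": 0,"gripper": 0.3},{"slide": [0.083,0.006,0.16],"spin": 0,"gripper": 0.3}]'

```text
t: 20.27
tool_pos: [0.5549, 0.3135, 0.0817]
tool_rot: [-2.221, -2.219, 0.009]
contact_force: [-1.1, 0.4, 0.2]
opening: 0.0557
grip_force: 0.0
```

arm_command --increments '[{"slide": [0,0,0],"spin": 0,"gripper": 0.3},{"slide": [0,0,0],"spin": 0,"gripper": 0.3}]'

```text
t: 20.43
tool_pos: [0.5581, 0.3156, 0.0875]
tool_rot: [2.221, 2.22, 0.005]
contact_force: [-0.1, -0.1, -0.8]
opening: 0.0556
grip_force: 0.0
```

arm_command --increments '[{"slide": [0,0,0.004],"spin": 0,"gripper": 0.3},{"slide": [0,0,0.006],"spin": 0,"gripper": 0.3},{"slide": [0,0,0.006],"spin": 0,"gripper": -0.6},{"slide": [0,0,0.006],"spin": 0,"gripper": -0.6},{"slide": [0,0,0.006],"spin": 0,"gripper": -0.6},{"slide": [0,0,0.006],"spin": 0,"gripper": -0.6},{"slide": [0,0,0.006],"spin": 0,"gripper": -0.6}]' --newtons 35

```text
t: 21.02
tool_pos: [0.5573, 0.316, 0.0802]
tool_rot: [2.22, 2.221, 0.002]
contact_force: [0.7, -0.4, 4.6]
opening: 0.0268
grip_force: 34.8
```

arm_command --increments '[{"slide": [0,0,-0.03],"spin": 0,"gripper": -0.6},{"slide": [0,0,-0.07],"spin": 0,"gripper": -0.6},{"slide": [0,0,-0.11],"spin": 0,"gripper": -0.6},{"slide": [0,0,-0.15],"spin": 0,"gripper": -0.6},{"slide": [-0.03,0,-0.17],"spin": 0,"gripper": -0.6},{"slide": [-0.07,0,-0.17],"spin": 0,"gripper": -0.6},{"slide": [-0.11,0,-0.17],"spin": 0,"gripper": -0.6},{"slide": [-0.15,0,-0.17],"spin": 0,"gripper": -0.6}]'

```text
t: 21.68
tool_pos: [0.5563, 0.1645, 0.2496]
tool_rot: [2.219, 2.223, 0.001]
contact_force: [0.3, 0.4, -0.2]
opening: 0.0267
grip_force: 34.5
```

arm_command --increments '[{"slide": [-0.04,0.006,0],"spin": 0,"gripper": -0.6},{"slide": [-0.08,0.012,0],"spin": 0,"gripper": -0.6},{"slide": [-0.12,0.018,0],"spin": 0,"gripper": -0.6},{"slide": [-0.16,0.024,0],"spin": 0,"gripper": -0.6},{"slide": [-0.2,0.03,0],"spin": 0,"gripper": -0.6},{"slide": [-0.24,0.036,0],"spin": 0,"gripper": -0.6},{"slide": [-0.28,0.042,0],"spin": 0,"gripper": -0.6},{"slide": [-0.32,0.048,0],"spin": 0,"gripper": -0.6}]'

```text
t: 22.35
tool_pos: [0.6044, -0.1562, 0.2486]
tool_rot: [-2.221, -2.221, 0.0]
contact_force: [-0.3, 0.1, 0.1]
opening: 0.0269
grip_force: 34.5
```

arm_command --increments '[{"slide": [-0.04,0,0],"spin": 0,"gripper": -0.6},{"slide": [-0.07,0,0],"spin": 0,"gripper": -0.6},{"slide": [-0.1,0,0],"spin": 0,"gripper": -0.6},{"slide": [-0.115,0,0],"spin": 0,"gripper": -0.6},{"slide": [-0.115,0,0],"spin": 0,"gripper": -0.6},{"slide": [-0.115,0,0],"spin": 0,"gripper": -0.6},{"slide": [-0.115,0,0],"spin": 0,"gripper": -0.6}]'

```text
t: 22.93
tool_pos: [0.6048, -0.268, 0.2487]
tool_rot: [-2.219, -2.222, -0.001]
contact_force: [0.0, -0.6, -0.9]
opening: 0.0266
grip_force: 34.5
```

arm_command --increments '[{"slide": [-0.002,0,0.03],"spin": 0,"gripper": -0.6},{"slide": [-0.002,0,0.065],"spin": 0,"gripper": -0.6},{"slide": [-0.002,0,0.1],"spin": 0,"gripper": -0.6},{"slide": [-0.002,0,0.125],"spin": 0,"gripper": -0.6},{"slide": [-0.002,0,0.14],"spin": 0,"gripper": -0.6},{"slide": [-0.002,0,0.148],"spin": 0,"gripper": -0.6},{"slide": [-0.002,0,0.152],"spin": 0,"gripper": -0.6},{"slide": [-0.002,0,0.152],"spin": 0,"gripper": -0.6}]'

```text
t: 23.6
tool_pos: [0.6054, -0.2709, 0.0977]
tool_rot: [2.22, 2.222, 0.0]
contact_force: [0.5, 0.4, -0.3]
opening: 0.0271
grip_force: 34.5
```

arm_command --increments '[{"slide": [0,0,0.003],"spin": 0,"gripper": -0.6},{"slide": [0,0,0.006],"spin": 0,"gripper": -0.6},{"slide": [0,0,0.009],"spin": 0,"gripper": -0.6},{"slide": [0,0,0.011],"spin": 0,"gripper": -0.6},{"slide": [0,0,0.0125],"spin": 0,"gripper": -0.6},{"slide": [0,0,0.0125],"spin": 0,"gripper": -0.6},{"slide": [0,0,0.0125],"spin": 0,"gripper": -0.6}]'

```text
t: 24.18
tool_pos: [0.6048, -0.2713, 0.0846]
tool_rot: [-2.221, -2.222, 0.0]
contact_force: [-1.1, -0.2, -0.4]
opening: 0.0271
grip_force: 34.5
```

Another 1.5 mm down, then I release.

arm_command --increments '[{"slide": [0,0,0.0015],"spin": 0,"gripper": -0.6},{"slide": [0,0,0.0015],"spin": 0,"gripper": -0.6},{"slide": [0,0,0.0015],"spin": 0,"gripper": -0.2},{"slide": [0,0,0.0015],"spin": 0,"gripper": 0.05},{"slide": [0,0,0.0015],"spin": 0,"gripper": 0.05},{"slide": [0,0,-0.01],"spin": 0,"gripper": 0.05},{"slide": [0,0,-0.04],"spin": 0,"gripper": 0.05},{"slide": [0,0,-0.08],"spin": 0,"gripper": 0.05}]'

```text
t: 24.85
tool_pos: [0.6026, -0.2701, 0.1616]
tool_rot: [-2.215, -2.216, 0.003]
contact_force: [0.5, -1.1, 0.5]
opening: 0.0449
grip_force: 0.0
```

arm_command --increments '[{"slide": [0,0,-0.04],"spin": 0,"gripper": 0.1},{"slide": [0.03,-0.02,-0.08],"spin": 0,"gripper": 0.4},{"slide": [0.07,-0.04,-0.08],"spin": 0,"gripper": 0.6},{"slide": [0.11,-0.06,-0.08],"spin": 0,"gripper": 0.6},{"slide": [0.15,-0.08,-0.08],"spin": 0,"gripper": 0.6},{"slide": [0.19,-0.1,-0.08],"spin": 0,"gripper": 0.6},{"slide": [0.23,-0.12,-0.08],"spin": 0,"gripper": 0.6},{"slide": [0.27,-0.14,-0.08],"spin": 0,"gripper": 0.6}]'

```text
t: 25.52
tool_pos: [0.4757, -0.0241, 0.2455]
tool_rot: [2.221, 2.22, 0.001]
contact_force: [0.4, 0.8, 0.1]
opening: 0.0678
grip_force: 0.0
```

arm_command --increments '[{"slide": [0.04,-0.007,0],"spin": 0,"gripper": 0.7},{"slide": [0.08,-0.014,0],"spin": 0,"gripper": 0.7},{"slide": [0.12,-0.021,0],"spin": 0,"gripper": 0.7},{"slide": [0.16,-0.028,0],"spin": 0,"gripper": 0.7},{"slide": [0.2,-0.03,0],"spin": 0,"gripper": 0.7},{"slide": [0.24,-0.03,0],"spin": 0,"gripper": 0.7},{"slide": [0.27,-0.03,0],"spin": 0,"gripper": 0.7},{"slide": [0.29,-0.03,0],"spin": 0,"gripper": 0.7}]'

```text
t: 26.18
tool_pos: [0.4461, 0.2673, 0.2457]
tool_rot: [2.218, 2.225, 0.003]
contact_force: [0.7, -0.6, -0.6]
opening: 0.0724
grip_force: 0.0
```

Run:
```python
from h import *
d=cam("wrist");st();cv2.imwrite("pics/w11.png",d["frame"][:,:,::-1])
m=mask(d,"white",(200,20,440,230))
for s,p in blobs(m,60):print(s,p,plane(d,p,.03)[0].round(4))
s=cam("side")["frame"][140:260,260:400,::-1]
cv2.imwrite("pics/c11.png",np.hstack([cv2.resize(d["frame"][:240,180:460,::-1],(420,360)),cv2.resize(s,(380,360))]))
```

```text
26.23 [0.4461 0.269  0.2458] 0.0724 0.0
[414, 20, 14, 9, 88] [420.2, 23.0] [0.533  0.4151 0.03  ]
[278, 54, 46, 50, 1126] [303.1, 83.0] [0.4298 0.3656 0.03  ]
```

View pics/c11.png

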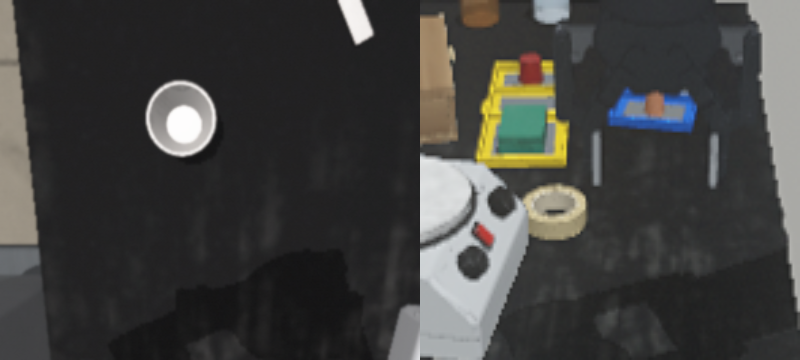

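Crucible rim circle is centred at crop (181,118), i.e. full (301,79), which gives (0.428, 0.369). In the side crop the red stopper stands in the far yellow pocket and the box is in place.

arm_command --increments '[{"slide": [0.04,-0.009,0],"spin": 0,"gripper": 0.7},{"slide": [0.08,-0.018,0],"spin": 0,"gripper": 0.7},{"slide": [0.1,-0.018,0.02],"spin": 0,"gripper": 0.7},{"slide": [0.1,-0.018,0.06],"spin": 0,"gripper": 0.7},{"slide": [0.1,-0.018,0.1],"spin": 0,"gripper": 0.7},{"slide": [0.1,-0.018,0.13],"spin": 0,"gripper": 0.7},{"slide": [0.1,-0.018,0.148],"spin": 0,"gripper": 0.7},{"slide": [0.1,-0.018,0.152],"spin": 0,"gripper": 0.7}]'

```text
t: 26.95
tool_pos: [0.4266, 0.3619, 0.0884]
tool_rot: [-2.221, -2.22, 0.013]
contact_force: [0.3, 0.5, -0.7]
opening: 0.0723
grip_force: 0.0
```

arm_command --increments '[{"slide": [0,0,0],"spin": 0,"gripper": 0.7},{"slide": [0,0,0],"spin": 0,"gripper": 0.7}]'

```text
t: 27.12
tool_pos: [0.4298, 0.3644, 0.0943]
tool_rot: [2.222, 2.221, 0.003]
contact_force: [0.0, -0.4, -0.6]
opening: 0.0723
grip_force: 0.0
```

arm_command --increments '[{"slide": [0.004,-0.001,0.004],"spin": 0,"gripper": 0.7},{"slide": [0.004,-0.001,0.007],"spin": 0,"gripper": 0.7},{"slide": [0.004,-0.001,0.007],"spin": 0,"gripper": -0.3},{"slide": [0.004,-0.001,0.007],"spin": 0,"gripper": -0.3},{"slide": [0.004,-0.001,0.007],"spin": 0,"gripper": -0.3},{"slide": [0.004,-0.001,0.007],"spin": 0,"gripper": -0.3},{"slide": [0.004,-0.001,0.007],"spin": 0,"gripper": -0.3},{"slide": [0.004,-0.001,0.007],"spin": 0,"gripper": -0.3}]' --newtons 25

```text
t: 27.78
tool_pos: [0.428, 0.3687, 0.0864]
tool_rot: [-2.221, -2.222, -0.001]
contact_force: [-1.7, -0.4, 5.1]
opening: 0.039
grip_force: 25.0
```

Run:
```python
from h import *
d=cam("wrist");st()
cv2.imwrite("pics/w12.png",d["frame"][130:390,150:490,::-1])
```

```text
27.83 [0.4279 0.3687 0.0864] 0.0389 25.0
```

View pics/w12.png

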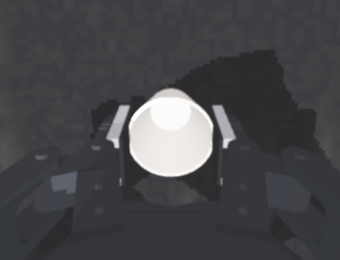

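The crucible is held centred and upright between the pads (crop 172,130). Carry it to the middle yellow pocket.

arm_command --increments '[{"slide": [0,0,-0.02],"spin": 0,"gripper": -0.3},{"slide": [0,0,-0.05],"spin": 0,"gripper": -0.3},{"slide": [0,0,-0.085],"spin": 0,"gripper": -0.3},{"slide": [0,0,-0.12],"spin": 0,"gripper": -0.3},{"slide": [-0.02,0,-0.15],"spin": 0,"gripper": -0.3},{"slide": [-0.05,0,-0.16],"spin": 0,"gripper": -0.3},{"slide": [-0.085,0,-0.16],"spin": 0,"gripper": -0.3},{"slide": [-0.12,0,-0.16],"spin": 0,"gripper": -0.3}]'

```text
t: 28.5
tool_pos: [0.428, 0.2476, 0.247]
tool_rot: [2.218, 2.222, 0.004]
contact_force: [0.8, -0.1, -0.6]
opening: 0.0389
grip_force: 25.3
```

arm_command --increments '[{"slide": [-0.035,0.01,0],"spin": 0,"gripper": -0.3},{"slide": [-0.07,0.02,0],"spin": 0,"gripper": -0.3},{"slide": [-0.105,0.03,0],"spin": 0,"gripper": -0.3},{"slide": [-0.14,0.04,0],"spin": 0,"gripper": -0.3},{"slide": [-0.175,0.05,0],"spin": 0,"gripper": -0.3},{"slide": [-0.21,0.06,0],"spin": 0,"gripper": -0.3},{"slide": [-0.245,0.07,0],"spin": 0,"gripper": -0.3},{"slide": [-0.28,0.08,0],"spin": 0,"gripper": -0.3}]'

```text
t: 29.17
tool_pos: [0.5079, -0.0335, 0.2452]
tool_rot: [2.221, 2.221, 0.0]
contact_force: [0.6, 1.2, -0.7]
opening: 0.0391
grip_force: 25.3
```

arm_command --increments '[{"slide": [-0.03,0.018,0],"spin": 0,"gripper": -0.3},{"slide": [-0.06,0.036,0],"spin": 0,"gripper": -0.3},{"slide": [-0.09,0.054,0],"spin": 0,"gripper": -0.3},{"slide": [-0.12,0.07,0],"spin": 0,"gripper": -0.3},{"slide": [-0.15,0.083,0],"spin": 0,"gripper": -0.3},{"slide": [-0.17,0.093,0],"spin": 0,"gripper": -0.3},{"slide": [-0.175,0.093,0],"spin": 0,"gripper": -0.3},{"slide": [-0.175,0.093,0],"spin": 0,"gripper": -0.3}]'

```text
t: 29.83
tool_pos: [0.6008, -0.2079, 0.2448]
tool_rot: [-2.223, -2.219, 0.001]
contact_force: [-0.7, 0.2, -1.1]
opening: 0.0389
grip_force: 25.3
```

arm_command --increments '[{"slide": [0,0,0],"spin": 0,"gripper": -0.3},{"slide": [0,0,0],"spin": 0,"gripper": -0.3}]'

```text
t: 30.0
tool_pos: [0.6004, -0.2054, 0.2453]
tool_rot: [-2.219, -2.222, 0.0]
contact_force: [-0.1, 0.6, -0.4]
opening: 0.0392
grip_force: 25.3
```

arm_command --increments '[{"slide": [0,0.001,0.03],"spin": 0,"gripper": -0.3},{"slide": [0,0.001,0.06],"spin": 0,"gripper": -0.3},{"slide": [0,0.001,0.09],"spin": 0,"gripper": -0.3},{"slide": [0,0.001,0.115],"spin": 0,"gripper": -0.3},{"slide": [0,0.001,0.13],"spin": 0,"gripper": -0.3},{"slide": [0,0.001,0.14],"spin": 0,"gripper": -0.3},{"slide": [0,0.001,0.145],"spin": 0,"gripper": -0.3},{"slide": [0,0.001,0.145],"spin": 0,"gripper": -0.3}]'

```text
t: 30.67
tool_pos: [0.6019, -0.2061, 0.1005]
tool_rot: [-2.22, -2.222, 0.0]
contact_force: [0.2, 0.3, -0.2]
opening: 0.039
grip_force: 25.3
```

arm_command --increments '[{"slide": [0,0,0.002],"spin": 0,"gripper": -0.3},{"slide": [0,0,0.004],"spin": 0,"gripper": -0.3},{"slide": [0,0,0.006],"spin": 0,"gripper": -0.3},{"slide": [0,0,0.008],"spin": 0,"gripper": -0.3},{"slide": [0,0,0.01],"spin": 0,"gripper": -0.3},{"slide": [0,0,0.01],"spin": 0,"gripper": -0.3},{"slide": [0,0,0.01],"spin": 0,"gripper": -0.3}]'

```text
t: 31.25
tool_pos: [0.6019, -0.2066, 0.0906]
tool_rot: [-2.221, -2.222, 0.0]
contact_force: [0.2, 0.5, 0.1]
opening: 0.0391
grip_force: 25.3
```

arm_command --increments '[{"slide": [0,0,0.001],"spin": 0,"gripper": -0.3},{"slide": [0,0,0.0015],"spin": 0,"gripper": -0.3},{"slide": [0,0,0.0015],"spin": 0,"gripper": 0.1},{"slide": [0,0,0.0015],"spin": 0,"gripper": 0.3},{"slide": [0,0,0.0015],"spin": 0,"gripper": 0.3},{"slide": [0,0,-0.01],"spin": 0,"gripper": 0.3},{"slide": [0,0,-0.04],"spin": 0,"gripper": 0.3},{"slide": [0,0,-0.08],"spin": 0,"gripper": 0.3}]'

```text
t: 31.92
tool_pos: [0.5996, -0.2054, 0.1678]
tool_rot: [-2.215, -2.216, 0.004]
contact_force: [0.4, -0.9, 0.0]
opening: 0.0556
grip_force: 0.0
```

arm_command --increments '[{"slide": [0,0,-0.04],"spin": 0,"gripper": 0.3},{"slide": [0.03,-0.01,-0.08],"spin": 0,"gripper": 0.3},{"slide": [0.07,-0.02,-0.12],"spin": 0,"gripper": 0.3},{"slide": [0.1,-0.04,-0.15],"spin": 0,"gripper": 0.3},{"slide": [0.13,-0.06,-0.18],"spin": 0,"gripper": 0.3},{"slide": [0.16,-0.08,-0.2],"spin": 0,"gripper": 0.3},{"slide": [0.18,-0.08,-0.2],"spin": 0,"gripper": 0.3},{"slide": [0.18,-0.08,-0.2],"spin": 0,"gripper": 0.3}]'

```text
t: 32.58
tool_pos: [0.521, -0.0231, 0.3765]
tool_rot: [2.213, 2.222, 0.009]
contact_force: [0.5, -0.4, 0.4]
opening: 0.056
grip_force: 0.0
```

Run:
```python
from h import *
d=cam("wrist");st()
a=d["frame"][120:400,140:560,::-1];s=cam("side")["frame"][140:260,260:400,::-1]
c=cam("scene")["frame"][150:250,280:440,::-1]
top=cv2.resize(a,(420,280));r=np.hstack([cv2.resize(s,(380,300)),cv2.resize(c,(420,300))])
cv2.imwrite("pics/f.png",np.vstack([np.hstack([top,np.zeros((280,380,3),np.uint8)]),r]))
```

```text
32.63 [ 0.5213 -0.0236  0.3754] 0.0557 0.0
```

View pics/f.png

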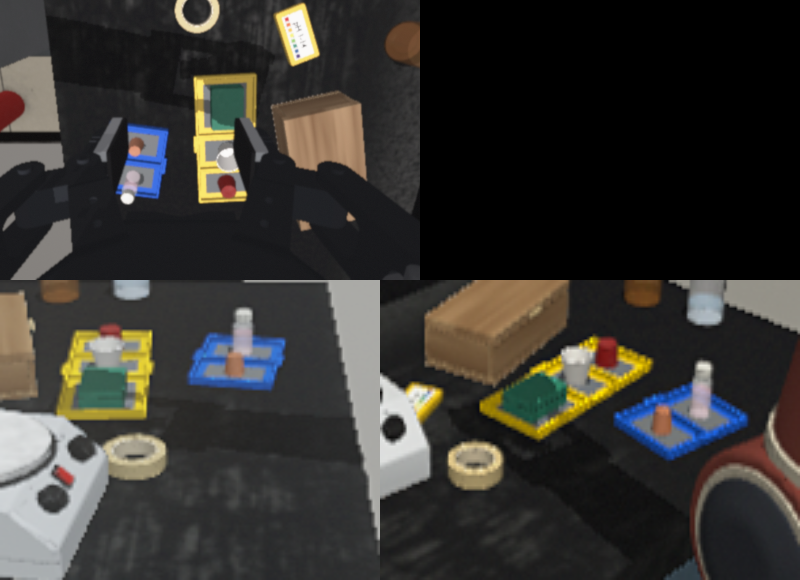

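All five things stand in their pockets in all three views: the vial and orange stopper in blue, the box, crucible and red stopper in yellow. The tape hasn't moved. Handing in.

```bash
python3 -c "
from station import order;print(order.finish_job())"
```

```text
the job is handed in; nothing more can be done
None
```

Both kits are made up and handed in after about 33 s of the 115 s allowed: the vial and orange stopper are in the blue tray, the box, red stopper and crucible are in the yellow tray, and the tape roll was not moved.

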